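# Lock up the key-cutting case: free the lid stay, lower the lid, swing the hasp over it

## Robot

A 7-joint arm with a two-finger parallel gripper is mounted at the origin on the work surface. World frame = base frame: x ahead of the robot, y to its left, z up, the work surface at z = 0. Lengths are in m, angles in rad, forces in N, time in s.
With the tool pointing down it reaches from about 0.425 to 0.925 m from the base axis. Payload 6.8 kg.
Tool frame: the origin (TCP) lies midway between the tips of the shut fingers; the grasp point (between the pads) lies 19 mm behind it; z points along the fingers, y is the direction in which the jaws open and shut (so a half turn about z gives the same grasp; the last joint's range is limited). The gripper opens to 85 mm and grips with 20 to 120 N. Pads are 22 mm wide; open, the fingers measure 114 mm over their backs; the gripper's body (76 mm by 85 mm) begins 54 mm behind the grasp point. The pads swing forward as they close: fully open they stand 13 mm farther back than shut.
Start: joints at [1.123, 0.477, 0.022, 1.555, -0.011, 1.109, -0.083], TCP at [0.225, -0.636, 0.231] pointing down, gripper open.
Joint ranges: [-2.96, 2.96], [-0.34, 2.1], [-1.41, 1.46], [0.24, 2.44], [-1.37, 4.51], [0.17, 1.92], [-2.96, 2.96]. Speed limits (rad/s): [2.39, 2.39, 3.14, 3.14, 3.14, 3.14, 3.14].

## Interface

Orientations are given as a rotation vector (axis times angle).
In Python, from bench import r, imaging gives the robot as it stands.
- The arm moves only by the tool jog_arm, never from a script. Its argument "rows" is a list of rows, each an object with "delta_rot": the turn, a rotation vector about the tool's x, y, z in degrees, a list of three; "xyz": the shift along the tool's x, y, z in cm, a list of three; "fingers": the closure, from 0 (fully open) to 1 (shut). A call has exactly 5 rows; each row is the pose to reach, as a shift and turn from the pose measured when the call began, along the tool's axes at that moment; what a row does not reach only later rows make up. A row lasts 1/12 s, in which the tool goes at most 41.7 mm and 7.16 degrees, less where a joint would pass 70% of its speed; a pose out of reach is approached as far as the arm can. A call with a gripper value outside its range is refused whole. The fingers move at their own pace and stop on an object; "grip_force" is the grip in N (left out, the last holds). Time passes only in rows, so rows that repeat a pose let the fingers close, or fill a call up. It gives the time, the measured TCP pose, the force and the opening at its end, in the units of the state.
- r.get_obs(): the state, without advancing time (a new reading comes with each control period).
- imaging.grab_frame(name): name is "side" or "top"; returns the picture (420x560x3 uint8, blue, green, red); there is no depth.
- imaging.camera_info(name): a dict with "camera_matrix" (3x3 intrinsics, pixels), "k1" (the pictures are not rectified: a ray, as slopes to the right and down, at radius r is drawn at 1 + k1 r^2 times it, then the intrinsics apply), "xyz" and "attitude" of the camera in the world. Camera axes: x right, y down, z forward; pixel columns grow to the right and rows downward; lengths in m; the calibration is good to about 2 mm. A picture is of the moment at which its call begins. camera_info takes no time and is no camera call.
- r.hand_in(): hands the job in, once; it reports no verdict.
Trained networks look in the newest picture that a camera, given by its name, has taken for a name from the list of things; names that differ only in an ending like _2 or _b are one class to them, and where a whole thing is asked for, a point or a joint stands for the part that bears it (a point fixed in the world has none). Each returns a list of dicts, best first, with "conf" (0 to 1); they miss things now and then, are a little off and sometimes report something else, mostly with a low value. They report only what shows in the picture. A call takes as long as a camera call.
- imaging.find_in(camera, query): "position" ([column, row] in pixels, amid what is visible of it).
- imaging.cut_out(camera, query): "region" (420x560 bool, what is visible of it) and "position" ([column, row] in pixels, amid what is visible of it).
- imaging.tip_of(camera, query): "position" ([column, row] in pixels: a listed point, or the origin of a listed thing).
The state is a dict: "clock": time; "joints": joint angles; "qvel": joint speeds; "tau": joint torques, N m; "tcp_pos": TCP position; "orientation": TCP orientation; "contact_force": force on the tool from outside, world axes, zero at the start; "moment": the same for the moment, N m; "grip_width": finger opening in m.
Only numpy, scipy, OpenCV 4.12 (cv2) and the standard library are available. Lean on these libraries where they do the work, as an engineer would, in place of code of your own. Each camera call takes 0.05 s, during which the arm holds its last target.

## Task

Lock up the key-cutting case on the counter. Lift the knee of the folding stay past centre so that the open lid is free, then lower the lid gently until it is fully shut, without letting it slam; only then pull the hasp's spring pin up, swing the hasp a quarter turn across the lid and let the pin drop into the second hole. Leave everything else on the counter and in the case where it is.

Things in the scene. Friction and masses are not known exactly. Their poses are not given: they have to be found in the camera images.
- case: grey steel case, 180 deep (its x) x 250 wide (y) x 88 mm high, fixed, open on top. Origin under its centre on the counter; x from its front to its hinge side (away from the robot at yaw 0), y to its left, z up; offsets below are in this frame. Folding stay on its left side; on its right side a steel ledge (top 100 mm up, x -110 to 60, out to y -250 mm) carries the hasp.
- lid_hinge (a point): middle of the lid's hinge axis, which runs along the case's y, at case (90, 0, 95) mm. Fixed to the case and turned like it.
- lid (a joint): lid angle, rad: 0 = as found, standing open 80 degrees above shut; grows as it is lowered; 1.40 = fully shut (level, at its stop). Red lid 186 deep x 254 wide x 12 mm, 0.6 kg. Its stiff hinge (0.35 N m) holds it while steeper than about 50 degrees; below that it drops if let go. Locked by the stay until the knee is past centre.
- lid_bar (a point): centre of the lid's round steel handle bar, 14 mm diameter, along the case's y, 110 mm clear between its arms. In the plane of the lid, 46 mm beyond its edge, 232 mm from the hinge axis: open it is the topmost part, 324 mm up; shut it sticks out in front, 95 mm up. It can turn between the fingers: a gripper pointing down can follow it all the way. The point's axes are the case's at lid 0, then turn with the lid.
- knee (a joint): knee angle of the stay, rad: 0 = locked against its stop, sagging 0.22 below the straight line; 0.22 = straight (centre); more = unlocked, knee above the line; about 3.0 with the lid shut. Lifted well past centre (0.5 or more) and let go, it stays there, the lid slightly lowered.
- knee_stud (a point): middle of the orange pull stud on the stay's knee: horizontal, along the case's y, 18 mm diameter, 52 mm long; while locked at case (30, 200, 147) mm. Lower link: 134 mm from the knee down to a fixed pivot at case x -85, z 78 mm; upper link: 60 mm, up to the lid. Lifted square to the lower link (up and somewhat to the front) about 10 mm reaches centre, 30 mm unlocks it well. Takes a few N.
- hasp (a joint): angle of the hasp in rad: 0 = parked, lying along the case's x beside the lid, its pin end to the front; grows counter-clockwise from above; 1.571 = locked (at its stop), its nose lying across the lid's right edge. Can turn only while the pin is pulled up.
- hasp_pivot (a point): pivot of the hasp, on the ledge's top at case (-20, -175, 100) mm. The hasp is a dark steel bar 130 x 22 mm, 3 to 9 mm above the ledge; its nose reaches 77 mm from the pivot, the pin sits 50 mm from it at the other end.
- pin (a joint): how far the spring pin is pulled up in m: 0 = fully down in a hole; travel 0.016. It must be up at least 0.009 to pass over the ledge between the holes; the spring pulls down with 4 N (down) to 7 N (up). Let go over a hole it drops in.
- pin_knob (a point): centre of the round blue knob of the spring pin, 26 mm diameter, 36 mm high, upright, its underside 6 mm above the hasp bar; centre 133 mm above the counter while the pin is down. Parked it stands 50 mm in front (-x of the case) of the pivot, locked 50 mm to the right (-y) of it.
- blank_box: bystander: cardboard box with yellow band, 90 x 70 x 45 mm, in the case's left bay
- brush: bystander: brush, 140 mm, in the case's right bay
- padlock: bystander: brass padlock lying on the counter, 60 x 52 x 26 mm with steel shackle
- screwdriver: bystander: screwdriver, 190 mm, lying in front of the case
- oil: bystander: yellow oil bottle, 60 mm diameter, 170 mm high
- mug: bystander: blue mug, 80 mm diameter, 95 mm high
- blister: bystander: orange card with red pack, 110 x 80 x 26 mm

How it is judged:
On the way, in this order (a step that is already met when the one before it is completed fails the run):
1. the stay's knee is lifted past centre while the lid still stands open (value of joint knee above 0.3 rad and value of joint lid below 0.5 rad), for 0.1 s.
2. the lid is shut and at rest, the hasp still parked (value of joint lid above 1.36 rad and velocity of joint lid below 0.1 rad/s and value of joint hasp below 0.15 rad), for 0.2 s.
3. the pin is pulled clear of the first hole with the lid shut (value of joint pin above 0.007 m and value of joint lid above 1.34 rad), for 0.1 s.
4. the hasp is swung across the lid (value of joint hasp above 1.48 rad and value of joint lid above 1.34 rad), for 0.1 s.
At the end, for the whole second after the job is handed in: the lid is shut (within 0.04 rad), the hasp lies across it (within 0.07 rad of its stop), the pin has dropped into the second hole (within 2 mm of fully down), the stay is folded (value of joint lid above 1.36 rad and value of joint each of hasp, knee above 1.5 rad and value of joint pin below 0.002 m); the robot touches nothing.
It fails at once if the lid slams (moves faster than 3 rad/s) (velocity of joint lid above 3 rad/s).
It fails at once if another thing on the counter or in the case is shifted by more than 40 mm (distance of any of blank_box, brush, padlock, screwdriver, oil, mug, blister from where it was at the start of the episode above 0.04 m).
It also fails if it takes over 58 s, if anything falls off the work surface, if the arm or the gripper's body presses on something with over 40 N, if the wrist force passes 120 N, or if a joint passes its speed limit or range.

## Working session

There is one attempt and no reset: what is moved stays moved. The work goes in short steps, Python scripts to look and compute and a tool call to move; the robot and the scene stay as the last step left them, time stands still between calls to the robot, and variables do not carry over. Pictures are saved under pics/ and viewed, and the job is handed in when it is done.

Besides the shell and the picture viewer there is one more tool, called after "Request:" in YAML: its name, and indented under it one key for each argument. jog_arm: Moves the arm, as the interface text tells. Its arguments: {"type":"object","properties":{"rows":{"type":"array","items":{"type":"object","properties":{"delta_rot":{"type":"array","items":{"type":"number"}},"xyz":{"type":"array","items":{"type":"number"}},"fingers":{"type":"number"}}}},"grip_force":{"type":"number"}},"required":["rows"]}

```bash
ls; mkdir -p pics
python3 - <<'E'
from bench import r, imaging
import cv2
for n in ("side","top"):
    im=imaging.grab_frame(n); cv2.imwrite(f"pics/{n}0.png",im)
    i=imaging.camera_info(n); print(n,i)
    for q in ["lid_hinge","lid_bar","knee_stud","hasp_pivot","pin_knob","case"]:
        for d in imaging.tip_of(n,q)[:2]: print(q,d)
print(r.get_obs())
E
```

```text
pics
side {'camera_matrix': array([[417.66485228,   0.        , 281.60592805],
       [  0.        , 417.66485228, 204.86887192],
       [  0.        ,   0.        ,   1.        ]]), 'k1': -0.03898489807868547, 'xyz': array([0.31924907, 0.89532833, 0.91590349]), 'attitude': array([-0.28008941,  2.7360439 , -1.32744603])}
lid_hinge {'position': [235.1, 208.9], 'conf': 0.64}
lid_bar {'position': [239.0, 148.8], 'conf': 0.9}
knee_stud {'position': [215.1, 241.2], 'conf': 0.75}
hasp_pivot {'position': [289.6, 185.7], 'conf': 0.91}
pin_knob {'position': [299.2, 178.7], 'conf': 0.49}
case {'position': [257.5, 238.7], 'conf': 0.56}
case {'position': [348.5, 181.1], 'conf': 0.22}
top {'camera_matrix': array([[429.18633523,   0.        , 276.84045317],
       [  0.        , 429.18633523, 213.12986492],
       [  0.        ,   0.        ,   1.        ]]), 'k1': -0.09147982674114234, 'xyz': array([ 0.29365524, -0.0184169 ,  1.2769073 ]), 'attitude': array([-2.21781207,  1.99633282, -0.20956475])}
lid_hinge {'position': [306.4, 173.1], 'conf': 0.7}
lid_hinge {'position': [146.0, 194.5], 'conf': 
[... 375 characters left out ...]
ck': 0.7, 'joints': array([ 1.12290981,  0.47696309,  0.02237546,  1.55539645, -0.01150661,
        1.10928696, -0.08311486]), 'qvel': array([-4.47881755e-04,  2.94579506e-04,  7.78946143e-04,  4.47539812e-04,
        1.21535203e-03, -6.56292997e-04,  4.95461417e-05]), 'tau': array([ 1.19125409e-03, -5.96158969e+01,  1.60631318e+00, -2.81492811e+01,
        1.25105536e-02,  1.51679869e-03,  2.23983699e-05]), 'tcp_pos': array([ 0.22499913, -0.63642163,  0.2313337 ]), 'orientation': array([3.09630384e+00, 5.31134247e-01, 7.73672471e-05]), 'contact_force': array([ 0.35909165, -0.4602507 ,  0.48068491]), 'moment': array([-0.03386671, -0.00140708, -0.02394148]), 'grip_width': 0.08542297472948109}
```

View pics/side0.png

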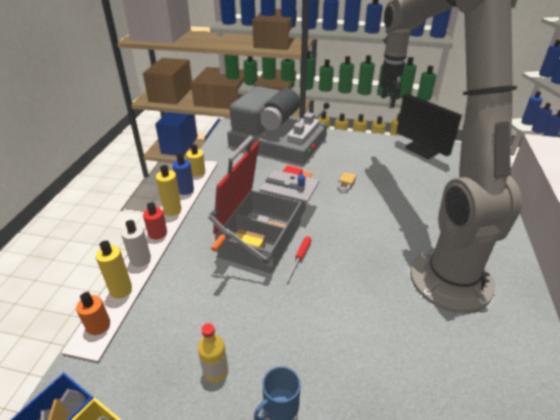

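View pics/top0.png

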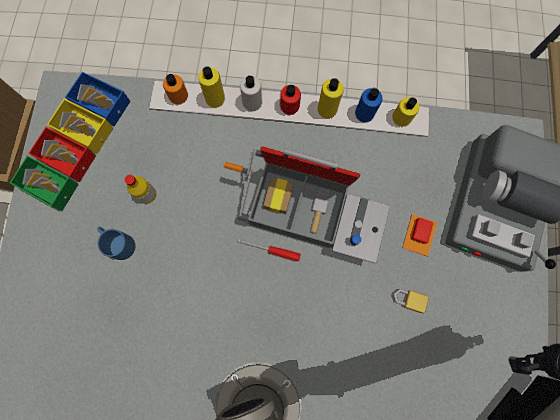

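```bash
cat > h.py <<'E'
import numpy as np, cv2
from scipy.spatial.transform import Rotation as R
from scipy.optimize import least_squares
CAM={}
def cam(n):
    if n not in CAM:
        from bench import imaging
        CAM[n]=imaging.camera_info(n)
    return CAM[n]
def proj(n,P):
    c=cam(n); p=(np.atleast_2d(P)-c['xyz'])@R.from_rotvec(c['attitude']).as_matrix()
    s=p[:,:2]/p[:,2:]; s=s*(1+c['k1']*(s**2).sum(1,keepdims=True))
    K=c['camera_matrix']; return s*[K[0,0],K[1,1]]+[K[0,2],K[1,2]]
def tri(ps,pt):
    f=lambda X: np.r_[proj('side',X)[0]-ps,proj('top',X)[0]-pt]
    s=least_squares(f,[0.6,0,0.1]); return s.x,s.fun
def c2w(pose,p):
    x,y,a=pose[:3]; c,s=np.cos(a),np.sin(a); p=np.atleast_2d(p)
    return np.c_[x+c*p[:,0]-s*p[:,1], y+s*p[:,0]+c*p[:,1], p[:,2]]
E
python3 - <<'E'
from h import *
obs={'hinge':((235.1,208.9),(306.4,173.1),(90,0,95)),
'bar':((239,148.8),(310.4,153.5),(90-232*np.cos(np.radians(80)),0,95+232*np.sin(np.radians(80)))),
'stud':((215.1,241.2),(233.9,167.4),(30,200,147)),
'piv':((289.6,185.7),(356.4,223.8),(-20,-175,100)),
'knob':((299.2,178.7),(357.1,241.1),(-70,-175,133))}
for k,v in obs.items(): print(k,*[np.round(a,4) for a in tri(v[0],v[1])])
C=np.array([v[2] for v in obs.values()])/1000
S=np.array([v[0] for v in obs.values()]);T=np.array([v[1] for v in obs.values()])
def f(p):
    W=c2w(p,C); return np.r_[(proj('side',W)-S).ravel(),(proj('top',W)-T).ravel()]
s=least_squares(f,[.55,0,0],loss='soft_l1'); print(s.x, np.degrees(s.x[2])); print(f(s.x).reshape(2,-1,2).round(1))
print(c2w(s.x,C).round(4))
E
```

```text
hinge [ 0.6641 -0.0685  0.1004] [ 0.3417  0.1069  0.0039 -0.3291]
bar [ 0.6399 -0.0644  0.3229] [-0.9675 -0.3276  0.0039  0.8661]
stud [0.6502 0.134  0.1495] [ 2.3222  0.7475  0.0038 -2.5232]
piv [ 0.5264 -0.2205  0.1046] [-1.5061 -0.3761 -0.0732  1.2935]
knob [ 0.4821 -0.2202  0.1358] [ 2.2899  0.5329  0.1313 -1.9295]
[ 0.5829377  -0.05624029 -0.18775781] -10.757729803691772
[[[-1.4  0.3]
  [ 1.9 -0.4]
  [ 2.5  1.6]
  [-2.5 -0.1]
  [ 2.2  2.1]]

 [[ 1.7 -2. ]
  [ 0.2  4.1]
  [-0.1 -2.1]
  [ 1.1  0.3]
  [-2.  -1.8]]]
[[ 0.6714 -0.073   0.095 ]
 [ 0.6318 -0.0655  0.3235]
 [ 0.6497  0.1346  0.147 ]
 [ 0.5306 -0.2244  0.1   ]
 [ 0.4815 -0.2151  0.133 ]]
```

The side view shows the case at about (257,225), the open red lid at (237,185), the stud at (217,241) and the knob at (300,180). The top view shows the stud at (234,167), the knob at (356,240) and the lid's top edge from (262,150) to (357,178). I'll overlay the model to refine the pose.

```bash
cat > ov.py <<'E'
from h import *
import sys
def boxl(pose):
    L=[]
    for z in (0,.088):
        c=[(-.09,-.125,z),(.09,-.125,z),(.09,.125,z),(-.09,.125,z)]
        L+= [(c[i],c[(i+1)%4],(0,255,0)) for i in range(4)]
    a=np.radians(80)
    e=lambda d,y:(.09-d*np.cos(a),y,.095+d*np.sin(a))
    q=[e(0,-.127),e(.186,-.127),e(.186,.127),e(0,.127)]
    L+=[(q[i],q[(i+1)%4],(255,255,0)) for i in range(4)]
    L+=[(e(.232,-.055),e(.232,.055),(0,0,255))]
    L+=[((.03,.174,.147),(.03,.226,.147),(255,0,255)),((-.07,-.175,.115),(-.07,-.175,.151),(255,0,255))]
    l=[(-.11,-.25,.1),(.06,-.25,.1),(.06,-.125,.1),(-.11,-.125,.1)]
    L+=[(l[i],l[(i+1)%4],(0,255,255)) for i in range(4)]
    return L
def draw(pose,n,f,out,crop,k=5):
    im=cv2.imread(f); x0,y0,w,h=crop
    im=cv2.resize(im[y0:y0+h,x0:x0+w],None,fx=k,fy=k,interpolation=cv2.INTER_CUBIC)
    for a,b,col in boxl(pose):
        p=proj(n,c2w(pose,[a,b])); p=((p-[x0,y0]+.5)*k).astype(int)
        cv2.line(im,tuple(map(int,p[0])),tuple(map(int,p[1])),col,1)
    cv2.imwrite(out,im)
E
python3 - <<'E'
from ov import *
p=[ 0.5829377,-0.05624029,-0.18775781]
draw(p,'top','pics/top0.png','pics/ot0.png',(215,135,180,135),4)
draw(p,'side','pics/side0.png','pics/os0.png',(190,130,150,140),4)
from bench import imaging
for n in('side','top'):
    for q in('knee_stud','pin_knob','lid_bar'):
        for d in imaging.cut_out(n,q)[:1]:
            v,u=np.nonzero(d['region']); print(n,q,d['conf'],len(u),u.mean(),v.mean(),u.min(),u.max(),v.min(),v.max())
for n in('side','top'):
    im=cv2.imread(f'pics/{n}0.png'); h=cv2.cvtColor(im,cv2.COLOR_BGR2HSV)
    for nm,lo,hi,c in (('orange',(5,150,120),(14,255,255),(234,167) if n=='top' else (217,241)),('blue',(105,120,60),(125,255,255),(356,238) if n=='top' else (301,180))):
        m=cv2.inRange(h,lo,hi); v,u=np.nonzero(m); k=np.hypot(u-c[0],v-c[1])<14; print(n,nm,k.sum(),u[k].mean(),v[k].mean(),u[k].min(),u[k].max(),v[k].min(),v[k].max())
    print(proj(n,c2w(p,[[.03,.2,.147],[-.07,-.175,.133]])))
E
```

```text
side knee_stud 0.82 268 218.09701492537314 233.5634328358209 208 228 215 250
side pin_knob 0.59 86 301.24418604651163 180.3953488372093 297 305 174 186
side lid_bar 0.82 2195 235.3015945330296 181.30706150341686 212 258 136 233
top knee_stud 0.69 337 279.2166172106825 252.19881305637983 239 299 241 261
top pin_knob 0.53 77 355.4935064935065 239.4935064935065 351 360 235 244
top lid_bar 0.77 1720 307.86162790697676 165.11220930232557 255 359 147 185
side orange 94 218.53191489361703 241.72340425531914 213 224 235 249
side blue 24 300.9583333333333 177.66666666666666 299 303 175 183
[[217.59936267 242.79559817]
 [301.37115554 180.83112202]]
top orange 67 233.0597014925373 166.77611940298507 224 242 162 171
top blue 74 355.85135135135135 238.90540540540542 350 360 234 244
[[233.75066481 165.29035243]
 [355.14746651 239.32804492]]
```

View pics/ot0.png

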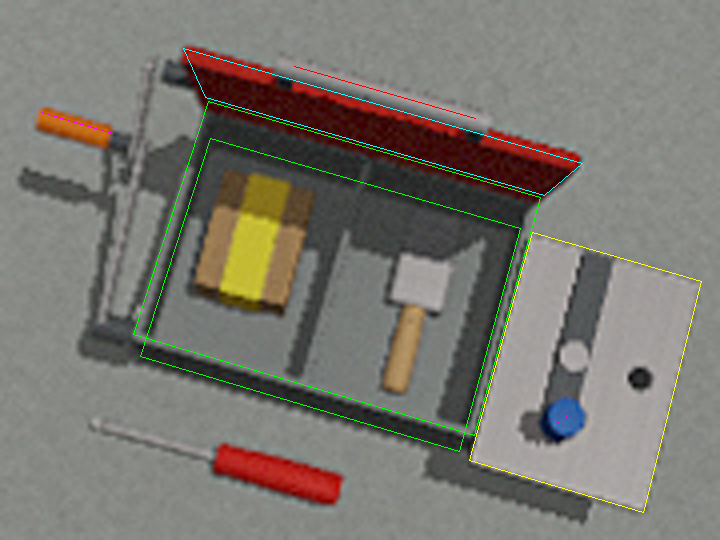

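View pics/os0.png

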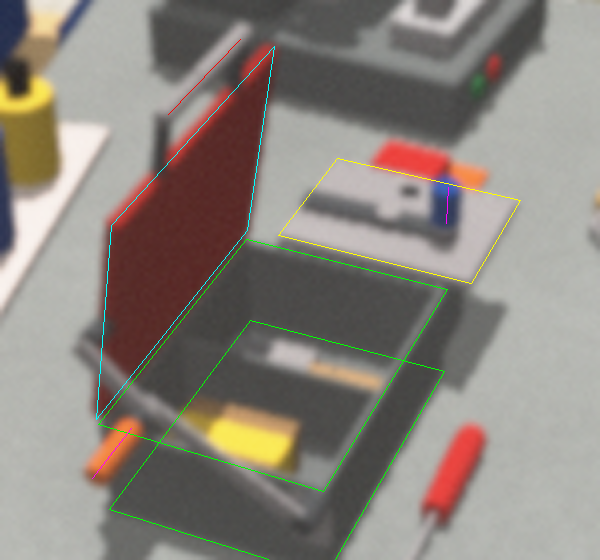

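```bash
cat >> h.py <<'E'
POSE=np.array([0.5829,-0.0562,-0.1878])
def Rt(yaw):  # tool down, tool y = case x
    c,s=np.cos(yaw),np.sin(yaw)
    return R.from_matrix(np.array([[-s,c,0],[c,s,0],[0,0,-1.]]))
def delta(target_case, yaw=None):
    """jog (tool xyz cm, rotvec deg) from current pose to TCP target in case frame"""
    from bench import r
    o=r.get_obs(); Rc=R.from_rotvec(o['orientation'])
    W=c2w(POSE,target_case)[0]
    d=Rc.inv().apply(W-o['tcp_pos'])*100
    rv=(Rc.inv()*Rt(POSE[2] if yaw is None else yaw)).as_rotvec(degrees=True)
    return W.round(4),d.round(2),rv.round(1)
def where():
    from bench import r
    o=r.get_obs(); p=o['tcp_pos']-[POSE[0],POSE[1],0]; c,s=np.cos(POSE[2]),np.sin(POSE[2])
    return np.r_[c*p[0]+s*p[1],-s*p[0]+c*p[1],p[2]]*1000
E
python3 - <<'E'
from h import *
print(tri((218.5,241.7),(233.1,166.8)),tri((301.1,180.4),(355.8,239.2)))
C=np.array([(30,200,147),(-70,-175,133),(-20,-175,100),(90,0,95),(49.7,0,323.5)])/1000
S=np.array([(218.5,241.7),(301.1,180.4),(289.6,185.7),(235.1,208.9),(238.5,149)]);T=np.array([(233.1,166.8),(355.8,239.2),(356.8,223.8),(306.4,173.1),(310.4,152.5)])
def f(p):
    W=c2w(p,C); return np.r_[(proj('side',W)-S).ravel(),(proj('top',W)-T).ravel()]
s=least_squares(f,[.55,0,0],loss='soft_l1'); print(s.x); print(f(s.x).reshape(2,-1,2).round(1))
print(delta([.03,.206,.30]))
E
```

```text
(array([0.64515414, 0.13538026, 0.15200844]), array([ 0.47878051,  0.15318948,  0.00152604, -0.51993748])) (array([ 0.48227221, -0.21677905,  0.13334051]), array([ 0.12728972,  0.02962329,  0.00732467, -0.10756066]))
[ 0.58163855 -0.05581313 -0.17812443]
[[[ 0.1  1.5]
  [ 0.2  0.3]
  [-2.6 -0.1]
  [-1.1  0.6]
  [ 2.8 -0.4]]

 [[ 0.1 -0.5]
  [-0.4  0.1]
  [ 0.7  0.2]
  [ 1.2 -1.7]
  [-0.2  5.5]]]
(array([0.6508, 0.1406, 0.3   ]), array([ 66.05, -59.06,  -6.87]), array([  0. ,   0. , -59.8]))
```

```bash
sed -i 's/^POSE=.*/POSE=np.array([0.5817,-0.0558,-0.1790])/' h.py
```

Request:
jog_arm:
  rows:
    - {"xyz":[2.6,-2.3,-2],"delta_rot":[0,0,-7],"fingers":0}
    - {"xyz":[5.2,-4.6,-4],"delta_rot":[0,0,-14],"fingers":0}
    - {"xyz":[7.8,-7,-6],"delta_rot":[0,0,-21],"fingers":0}
    - {"xyz":[10.4,-9.3,-8],"delta_rot":[0,0,-28],"fingers":0}
    - {"xyz":[13,-11.6,-10],"delta_rot":[0,0,-35],"fingers":0}
  grip_force: 40

```text
clock: 1.42
tcp_pos: [0.3094, -0.4821, 0.3323]
orientation: [2.789, 1.446, -0.0]
contact_force: [1.8, -1.4, 0.7]
grip_width: 0.0856
```

```bash
python3 -c "
from h import *
print(delta([.03,.206,.43]),where())"
```

```text
(array([0.6479, 0.1416, 0.43  ]), array([70.47, -8.28, -9.79]), array([  0. ,   0. , -24.9])) [-192.03827569 -467.99180289  332.33951398]
```

Request:
jog_arm:
  rows:
    - {"xyz":[4,-0.5,-1],"delta_rot":[0,0,-5],"fingers":0}
    - {"xyz":[8,-0.9,-2],"delta_rot":[0,0,-10],"fingers":0}
    - {"xyz":[12,-1.4,-3],"delta_rot":[0,0,-15],"fingers":0}
    - {"xyz":[16,-1.9,-4],"delta_rot":[0,0,-20],"fingers":0}
    - {"xyz":[20,-2.4,-5],"delta_rot":[0,0,-25],"fingers":0}

```text
clock: 1.83
tcp_pos: [0.405, -0.3039, 0.3829]
orientation: [2.405, 2.019, -0.001]
contact_force: [0.7, 0.8, -0.1]
grip_width: 0.0854
```

```bash
python3 -c "
from h import *
print(delta([.03,.206,.43]),where())"
```

```text
(array([0.6479, 0.1416, 0.43  ]), array([48.07, 16.22, -4.76]), array([0. , 0.1, 0.3])) [-129.7244456  -275.60153356  382.85318058]
```

Request:
jog_arm:
  rows:
    - {"xyz":[3.9,1,-1],"fingers":0}
    - {"xyz":[7.8,2,-2],"fingers":0}
    - {"xyz":[11.7,3,-3],"fingers":0}
    - {"xyz":[15.6,4,-4],"fingers":0}
    - {"xyz":[19.5,5,-4.5],"fingers":0}

```text
$.rows[0]: bad value
```

Request:
jog_arm:
  rows:
    - {"xyz":[3.9,1.3,0],"fingers":0}
    - {"xyz":[7.8,2.6,0],"fingers":0}
    - {"xyz":[11.7,4,0],"fingers":0}
    - {"xyz":[15.6,5.4,0],"fingers":0}
    - {"xyz":[19.5,6.8,0],"fingers":0}

```text
$.rows[0]: bad value
```

```bash
python3 -c "
from h import *
print(delta([.03,.206,.25]),where())"
```

```text
(array([0.6479, 0.1416, 0.25  ]), array([48.09, 16.21, 13.24]), array([0. , 0.1, 0.3])) [-129.7244456  -275.60153356  382.85318058]
```

delta_rot is required in every row.

Request:
jog_arm:
  rows:
    - {"xyz":[3.9,1,-1],"delta_rot":[0,0,0],"fingers":0}
    - {"xyz":[7.8,2,-2],"delta_rot":[0,0,0],"fingers":0}
    - {"xyz":[11.7,3,-3],"delta_rot":[0,0,0],"fingers":0}
    - {"xyz":[15.6,4,-4],"delta_rot":[0,0,0],"fingers":0}
    - {"xyz":[19.5,5,-4.5],"delta_rot":[0,0,0],"fingers":0}

```text
clock: 2.25
tcp_pos: [0.4885, -0.1189, 0.4293]
orientation: [2.404, 2.017, 0.001]
contact_force: [1.1, -0.5, -0.2]
grip_width: 0.0854
```

Request:
jog_arm:
  rows:
    - {"xyz":[3.9,1.3,0],"delta_rot":[0,0,0],"fingers":0}
    - {"xyz":[7.8,2.6,0],"delta_rot":[0,0,0],"fingers":0}
    - {"xyz":[11.7,4,0],"delta_rot":[0,0,0],"fingers":0}
    - {"xyz":[15.6,5.4,0],"delta_rot":[0,0,0],"fingers":0}
    - {"xyz":[19.5,6.8,0],"delta_rot":[0,0,0],"fingers":0}

```text
clock: 2.67
tcp_pos: [0.59, 0.0629, 0.4294]
orientation: [2.404, 2.016, 0.001]
contact_force: [0.9, -0.1, 0.1]
grip_width: 0.0852
```

```bash
python3 -c "
from h import *
print(delta([.03,.206,.25]),where())"
```

```text
(array([0.6479, 0.1416, 0.25  ]), array([ 8.79,  4.27, 17.94]), array([0.2, 0.1, 0.2])) [-13.00213754 118.2882614  429.43325127]
```

Request:
jog_arm:
  rows:
    - {"xyz":[3.5,1.7,0],"delta_rot":[0,0,0],"fingers":0}
    - {"xyz":[7,3.4,0],"delta_rot":[0,0,0],"fingers":0}
    - {"xyz":[8.8,4.3,3.5],"delta_rot":[0,0,0],"fingers":0}
    - {"xyz":[8.8,4.3,7.5],"delta_rot":[0,0,0],"fingers":0}
    - {"xyz":[8.8,4.3,11],"delta_rot":[0,0,0],"fingers":0}

```text
clock: 3.08
tcp_pos: [0.6481, 0.144, 0.3172]
orientation: [2.402, 2.02, 0.002]
contact_force: [0.7, -0.8, -1.6]
grip_width: 0.0856
```

Request:
jog_arm:
  rows:
    - {"xyz":[0,0,3.5],"delta_rot":[0,0,0],"fingers":0}
    - {"xyz":[0,0,7],"delta_rot":[0,0,0],"fingers":0}
    - {"xyz":[0,0,9],"delta_rot":[0,0,0],"fingers":0}
    - {"xyz":[0,0,10],"delta_rot":[0,0,0],"fingers":0}
    - {"xyz":[0,0,10],"delta_rot":[0,0,0],"fingers":0}

```text
clock: 3.5
tcp_pos: [0.6472, 0.1431, 0.2147]
orientation: [2.404, 2.021, -0.004]
contact_force: [-0.3, -0.2, 1.0]
grip_width: 0.085
```

```bash
cat > look.py <<'E'
import sys
from ov import *
from bench import imaging
def look(tag,crops):
    for n,c in crops.items():
        im=imaging.grab_frame(n); cv2.imwrite(f'pics/{n}_{tag}.png',im)
        draw(POSE,n,f'pics/{n}_{tag}.png',f'pics/o{n}_{tag}.png',c,4)
    a=[cv2.imread(f'pics/o{n}_{tag}.png') for n in crops]
    h=max(x.shape[0] for x in a); a=[cv2.copyMakeBorder(x,0,h-x.shape[0],0,0,0) for x in a]
    cv2.imwrite(f'pics/c_{tag}.png',np.hstack(a))
E
python3 -c "
from look import *
print(delta([.03,.206,.13]),where())
look('a',{'side':(190,150,95,140),'top':(215,120,100,140)})"
```

```text
(array([0.6479, 0.1416, 0.13  ]), array([-0.11,  0.1 ,  8.47]), array([-0. ,  0.2,  0.4])) [ 29.030909   207.37525259 214.71303238]
```

View pics/c_a.png

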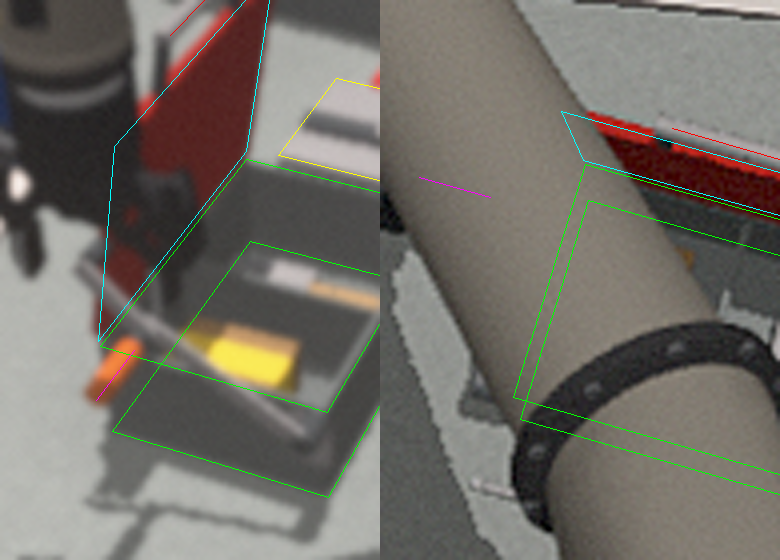

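Side view: the open fingers stand above the stud (stud at pixel (218,242), fingers at about (198,210) and (233,215)). Next I descend and close on it.

Request:
jog_arm:
  rows:
    - {"xyz":[0,0.1,3],"delta_rot":[0,0,0],"fingers":0}
    - {"xyz":[0,0.1,6],"delta_rot":[0,0,0],"fingers":0}
    - {"xyz":[-0.1,0.1,7.8],"delta_rot":[0,0,0],"fingers":0}
    - {"xyz":[-0.1,0.1,8.5],"delta_rot":[0,0,0],"fingers":0}
    - {"xyz":[-0.1,0.1,8.5],"delta_rot":[0,0,0],"fingers":0.3}

```text
clock: 4.02
tcp_pos: [0.6505, 0.1428, 0.1336]
orientation: [2.402, 2.019, 0.004]
contact_force: [0.1, -0.0, -0.3]
grip_width: 0.0754
```

Request:
jog_arm:
  rows:
    - {"xyz":[0,0,0],"delta_rot":[0,0,0],"fingers":0.6}
    - {"xyz":[0,0,0],"delta_rot":[0,0,0],"fingers":0.9}
    - {"xyz":[0,0,0],"delta_rot":[0,0,0],"fingers":0.9}
    - {"xyz":[0,0,0],"delta_rot":[0,0,0],"fingers":0.9}
    - {"xyz":[0,0,0],"delta_rot":[0,0,0],"fingers":0.9}

```text
clock: 4.43
tcp_pos: [0.6496, 0.1434, 0.1349]
orientation: [2.403, 2.02, 0.003]
contact_force: [-5.0, -1.3, 10.8]
grip_width: 0.0163
```

```bash
python3 -c "
from look import *
print(delta([.03,.206,.13]),where())
look('b',{'side':(190,150,95,140)})"
```

```text
(array([0.6479, 0.1416, 0.13  ]), array([-0.21, -0.14,  0.49]), array([0.2, 0. , 0.4])) [ 31.37117792 208.07231246 134.86191519]
```

View pics/c_b.png

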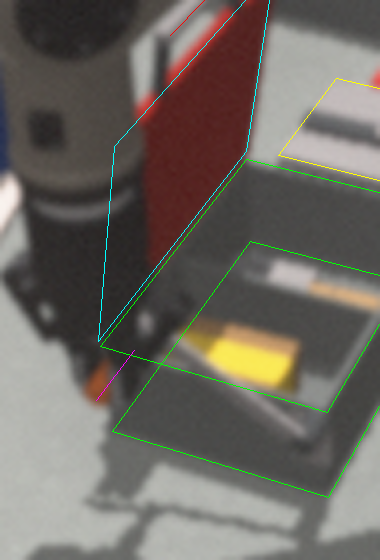

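Request:
jog_arm:
  rows:
    - {"xyz":[0,0,0.2],"delta_rot":[0,0,0],"fingers":0.6}
    - {"xyz":[0,0,0.6],"delta_rot":[0,0,0],"fingers":0.6}
    - {"xyz":[0,0,0.8],"delta_rot":[0,0,0],"fingers":0.9}
    - {"xyz":[0,0,0.8],"delta_rot":[0,0,0],"fingers":0.9}
    - {"xyz":[0,0,0.8],"delta_rot":[0,0,0],"fingers":0.9}

```text
clock: 4.9
tcp_pos: [0.6494, 0.1431, 0.1263]
orientation: [2.403, 2.02, 0.001]
contact_force: [0.2, 0.9, -2.8]
grip_width: 0.0168
```

```bash
python3 -c "
from look import *
from bench import r
print(where(),{k:v.round(2) for k,v in r.get_obs().items() if k in('contact_force','moment')})"
```

```text
[ 31.19131326 207.79597525 126.34229365] {'contact_force': array([ 0.19,  0.89, -2.76]), 'moment': array([ 0.03,  0.05, -0.07])}
```

Request:
jog_arm:
  rows:
    - {"xyz":[0,-0.2,-0.35],"delta_rot":[0,0,0],"fingers":0.9}
    - {"xyz":[0,-0.44,-0.67],"delta_rot":[0,0,0],"fingers":0.9}
    - {"xyz":[0,-0.67,-1.0],"delta_rot":[0,0,0],"fingers":0.9}
    - {"xyz":[0,-0.91,-1.32],"delta_rot":[0,0,0],"fingers":0.9}
    - {"xyz":[0,-1.16,-1.63],"delta_rot":[0,0,0],"fingers":0.9}

```text
clock: 5.32
tcp_pos: [0.6395, 0.1448, 0.1429]
orientation: [2.403, 2.018, 0.006]
contact_force: [8.0, -0.8, -1.1]
grip_width: 0.0166
```

```bash
python3 -c "
from look import *
print(where())"
```

```text
[ 21.16297162 207.67866167 142.9113958 ]
```

Request:
jog_arm:
  rows:
    - {"xyz":[0,-0.25,-0.3],"delta_rot":[0,0,0],"fingers":0.9}
    - {"xyz":[0,-0.5,-0.6],"delta_rot":[0,0,0],"fingers":0.9}
    - {"xyz":[0,-0.8,-0.9],"delta_rot":[0,0,0],"fingers":0.9}
    - {"xyz":[0,-1.1,-1.2],"delta_rot":[0,0,0],"fingers":0.9}
    - {"xyz":[0,-1.3,-1.35],"delta_rot":[0,0,0],"fingers":0.9}

```text
clock: 5.73
tcp_pos: [0.6285, 0.1468, 0.1574]
orientation: [2.402, 2.015, 0.012]
contact_force: [10.0, 0.5, -4.5]
grip_width: 0.0169
```

Request:
jog_arm:
  rows:
    - {"xyz":[0,-0.1,-0.1],"delta_rot":[0,0,0],"fingers":0.9}
    - {"xyz":[0,-0.1,-0.1],"delta_rot":[0,0,0],"fingers":0.9}
    - {"xyz":[0,-0.1,-0.1],"delta_rot":[0,0,0],"fingers":0.9}
    - {"xyz":[0,-0.1,-0.1],"delta_rot":[0,0,0],"fingers":0.9}
    - {"xyz":[0,-0.1,-0.1],"delta_rot":[0,0,0],"fingers":0.9}

```text
clock: 6.15
tcp_pos: [0.6277, 0.147, 0.1586]
orientation: [2.402, 2.015, 0.012]
contact_force: [2.6, -0.1, -1.8]
grip_width: 0.017
```

```bash
python3 -c "
from look import *
print(where())
look('c',{'side':(190,130,150,140)})"
```

```text
[  9.18919877 207.76112529 158.61194564]
```

View pics/c_c.png

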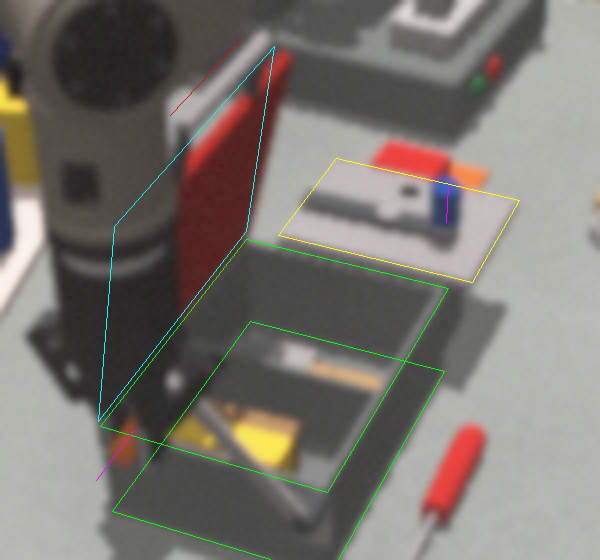

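The side view shows the knee raised and the lid lowered a little (bar from about (233,157) to (257,140)). I'll release and retreat upward.

Request:
jog_arm:
  rows:
    - {"xyz":[0,0,0],"delta_rot":[0,0,0],"fingers":0.5}
    - {"xyz":[0,0,0],"delta_rot":[0,0,0],"fingers":0.3}
    - {"xyz":[0,0,-0.5],"delta_rot":[0,0,0],"fingers":0.3}
    - {"xyz":[0.5,0,-4],"delta_rot":[0,0,0],"fingers":0.3}
    - {"xyz":[1,0,-8],"delta_rot":[0,0,0],"fingers":0.3}

```text
clock: 6.62
tcp_pos: [0.6266, 0.1556, 0.2369]
orientation: [2.404, 2.017, 0.002]
contact_force: [1.5, -0.2, 1.3]
grip_width: 0.0595
```

Request:
jog_arm:
  rows:
    - {"xyz":[0,0,-4],"delta_rot":[0,0,0],"fingers":0.3}
    - {"xyz":[0,0,-8],"delta_rot":[0,0,0],"fingers":0.3}
    - {"xyz":[0,0,-12],"delta_rot":[0,0,0],"fingers":0.3}
    - {"xyz":[0,-1,-16],"delta_rot":[0,0,0],"fingers":0.3}
    - {"xyz":[0,-2,-19],"delta_rot":[0,0,0],"fingers":0.3}

```text
clock: 7.03
tcp_pos: [0.6061, 0.1598, 0.4309]
orientation: [2.404, 2.016, 0.006]
contact_force: [0.8, 0.7, -0.4]
grip_width: 0.0599
```

```bash
python3 -c "
from look import *
print(where())
look('d',{'side':(190,130,95,140),'top':(215,120,100,140)})
for n in('side','top'):
    print([imaging.tip_of(n,q)[:1] for q in('lid_bar','knee_stud')])"
```

```text
[-14.39853767 216.46892397 430.87741956]
[[{'position': [246.3, 151.9], 'conf': 0.74}], [{'position': [223.8, 238.3], 'conf': 0.64}]]
[[{'position': [307.7, 164.0], 'conf': 0.72}], []]
```

View pics/c_d.png

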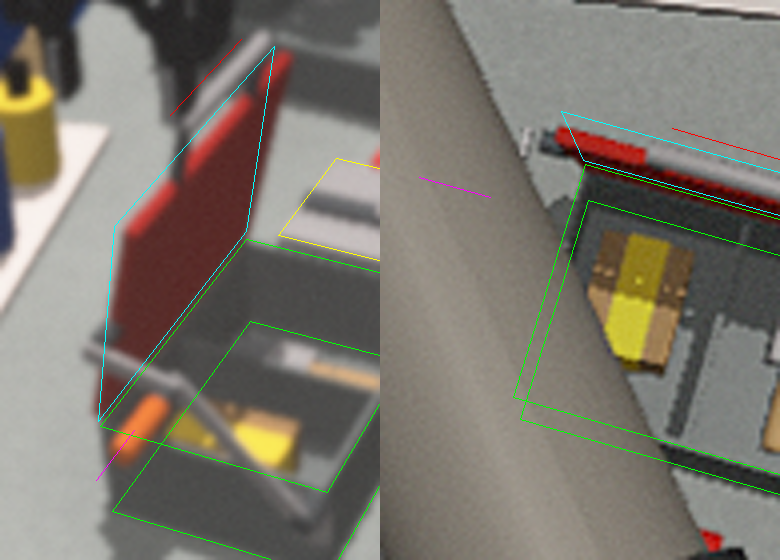

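The side view shows the knee bent upward (knee at about (234,225), stud at (225,237)) and the lid leaning slightly forward. The stay is unlocked. I'll estimate the lid angle from the bar.

```bash
python3 -c "
from look import *
for t in range(60,82,2):
    a=np.radians(t); P=c2w(POSE,[.09-.232*np.cos(a),0,.095+.232*np.sin(a)])
    print(t,proj('side',P)[0].round(1),proj('top',P)[0].round(1))
a,b=tri((246.3,151.9),(307.7,164)); print(a,b)
p=a-[POSE[0],POSE[1],0];c,s=np.cos(POSE[2]),np.sin(POSE[2]);print(c*p[0]+s*p[1],-s*p[0]+c*p[1])
"
```

```text
60 [266.6 162.5] [300.8 191.1]
62 [264.2 160.8] [301.7 187.9]
64 [261.7 159.1] [302.7 184.6]
66 [259.3 157.6] [303.6 181.3]
68 [256.8 156. ] [304.5 178. ]
70 [254.2 154.6] [305.5 174.7]
72 [251.7 153.2] [306.4 171.4]
74 [249.1 151.9] [307.4 168. ]
76 [246.5 150.7] [308.3 164.7]
78 [243.9 149.6] [309.3 161.3]
80 [241.3 148.6] [310.2 158. ]
[ 0.61651722 -0.06047835  0.31743522] [-0.41299561 -0.13431418 -0.0016116   0.36916118]
0.035093879063878244 0.0015954533859501834
```

Request:
jog_arm:
  rows:
    - {"xyz":[-4,0.9,0],"delta_rot":[0,0,0],"fingers":0.2}
    - {"xyz":[-8,1.8,0],"delta_rot":[0,0,0],"fingers":0.2}
    - {"xyz":[-12,2.7,0],"delta_rot":[0,0,0],"fingers":0.2}
    - {"xyz":[-16,3.6,0],"delta_rot":[0,0,0],"fingers":0.2}
    - {"xyz":[-20,4.5,0],"delta_rot":[0,0,0],"fingers":0.2}

```text
clock: 7.75
tcp_pos: [0.6146, -0.0484, 0.4241]
orientation: [2.407, 2.018, -0.006]
contact_force: [0.2, 0.7, 0.1]
grip_width: 0.0686
```

```bash
python3 -c "
from look import *
print(delta([.0345,0,.301]),where())
look('e',{'side':(190,90,150,140)})"
```

```text
(array([ 0.6156, -0.0619,  0.301 ]), array([-1.28,  0.36, 12.31]), array([-0.1,  0.2,  0.2])) [ 31.06428359  13.16254894 424.06499272]
```

View pics/c_e.png

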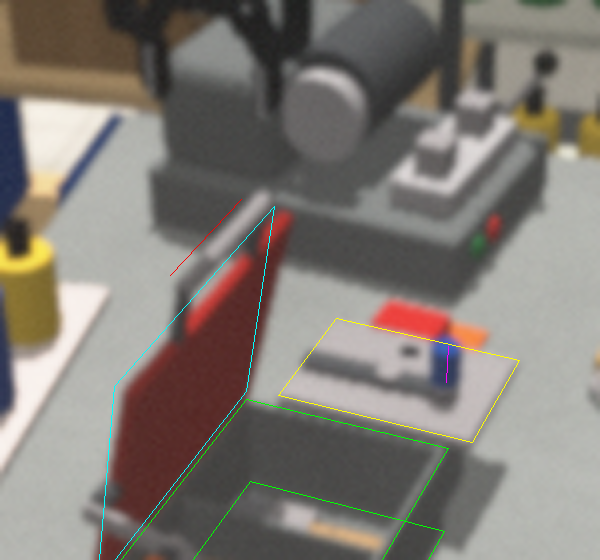

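Request:
jog_arm:
  rows:
    - {"xyz":[-0.6,0.2,2],"delta_rot":[0,0,0],"fingers":0.2}
    - {"xyz":[-1.3,0.36,4],"delta_rot":[0,0,0],"fingers":0.2}
    - {"xyz":[-1.3,0.36,6.5],"delta_rot":[0,0,0],"fingers":0.2}
    - {"xyz":[-1.3,0.36,9],"delta_rot":[0,0,0],"fingers":0.2}
    - {"xyz":[-1.3,0.36,10.5],"delta_rot":[0,0,0],"fingers":0.2}

```text
clock: 8.22
tcp_pos: [0.614, -0.0753, 0.3137]
orientation: [2.421, 2.001, -0.02]
contact_force: [-0.3, 0.1, -0.7]
grip_width: 0.0683
```

```bash
python3 -c "
from look import *
print(delta([.0345,0,.301]),where())
look('f',{'side':(190,90,150,140)})"
```

```text
(array([ 0.6156, -0.0619,  0.301 ]), array([ 1.35, -0.08,  1.26]), array([-0.5,  0.6, -0.6])) [ 35.24443179 -13.40614646 313.73158834]
```

View pics/c_f.png

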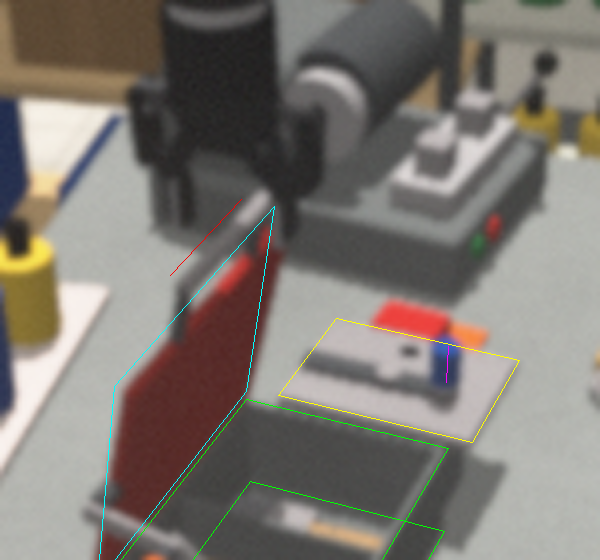

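Request:
jog_arm:
  rows:
    - {"xyz":[0.6,0,0],"delta_rot":[0,0,0],"fingers":0.2}
    - {"xyz":[1.2,0,0.2],"delta_rot":[0,0,0],"fingers":0.2}
    - {"xyz":[1.3,0,0.7],"delta_rot":[0,0,0],"fingers":0.2}
    - {"xyz":[1.3,0,1.1],"delta_rot":[0,0,0],"fingers":0.2}
    - {"xyz":[1.3,0,1.1],"delta_rot":[0,0,0],"fingers":0.2}

```text
clock: 8.68
tcp_pos: [0.6152, -0.0622, 0.2999]
orientation: [-2.419, -2.001, 0.025]
contact_force: [0.3, -0.6, -0.0]
grip_width: 0.0683
```

```bash
python3 -c "
from look import *
print(delta([.0345,0,.301]),where())"
```

```text
(array([ 0.6156, -0.0619,  0.301 ]), array([ 0.03,  0.04, -0.11]), array([-0.7,  0.6, -0.5])) [ 34.07712573  -0.35196128 299.9415435 ]
```

Positioned. I'll close on the bar.

Request:
jog_arm:
  rows:
    - {"xyz":[0,0,0],"delta_rot":[0,0,0],"fingers":0.5}
    - {"xyz":[0,0,0],"delta_rot":[0,0,0],"fingers":0.8}
    - {"xyz":[0,0,0],"delta_rot":[0,0,0],"fingers":0.95}
    - {"xyz":[0,0,0],"delta_rot":[0,0,0],"fingers":0.95}
    - {"xyz":[0,0,0],"delta_rot":[0,0,0],"fingers":0.95}

```text
clock: 9.1
tcp_pos: [0.6153, -0.0624, 0.3003]
orientation: [-2.419, -2.001, 0.025]
contact_force: [1.0, -0.5, 0.7]
grip_width: 0.0124
```

```bash
python3 -c "
from look import *
print(delta([.0345,0,.301]),where())
look('g',{'side':(190,90,150,140)})"
```

```text
(array([ 0.6156, -0.0619,  0.301 ]), array([ 0.05,  0.03, -0.07]), array([-0.7,  0.6, -0.5])) [ 34.22622308  -0.51398547 300.29449978]
```

View pics/c_g.png

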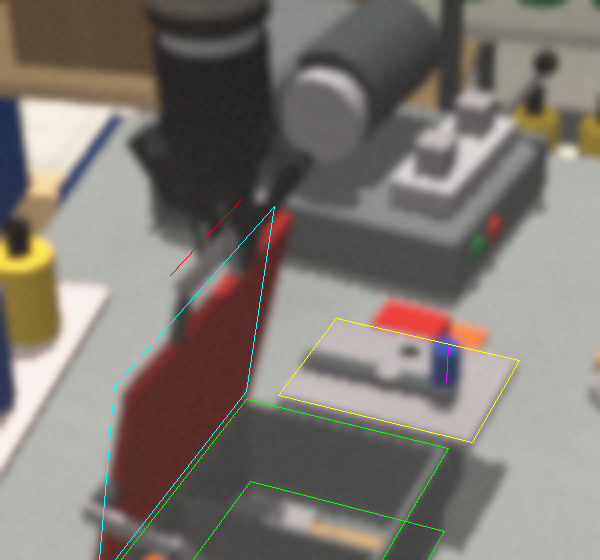

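```bash
cat >> h.py <<'E'
def arc(t_end,n=5,off=(0,0)):
    w=where(); x,z=w[0]-off[0],w[2]+19-off[1]
    t0=np.degrees(np.arctan2(z-95,90-x)); rad=np.hypot(z-95,90-x)
    print('where',w.round(1),'theta',t0.round(1),'rad',rad.round(1))
    from bench import r
    o=r.get_obs(); Rc=R.from_rotvec(o['orientation'])
    for t in np.linspace(t0,t_end,n+1)[1:]:
        a=np.radians(t); T=[.09-.232*np.cos(a)+off[0]/1e3,0,.076+.232*np.sin(a)+off[1]/1e3]
        _,d,rv=delta(T); print(t.round(1),d,rv)
E
python3 -c "
from h import *
arc(68)"
```

```text
where [ 34.2  -0.5 300.3] theta 76.0 rad 231.1
74.4 [ 0.04 -0.65  0.09] [-0.7  0.6 -0.5]
72.8 [ 0.04 -1.27  0.28] [-0.7  0.6 -0.5]
71.2 [ 0.04 -1.89  0.49] [-0.7  0.6 -0.5]
69.6 [ 0.03 -2.5   0.71] [-0.7  0.6 -0.5]
68.0 [ 0.03 -3.1   0.96] [-0.7  0.6 -0.5]
```

Request:
jog_arm:
  rows:
    - {"xyz":[0,-0.65,0.12],"delta_rot":[0,0,0],"fingers":0.95}
    - {"xyz":[0,-1.27,0.28],"delta_rot":[0,0,0],"fingers":0.95}
    - {"xyz":[0,-1.9,0.48],"delta_rot":[0,0,0],"fingers":0.95}
    - {"xyz":[0,-2.5,0.7],"delta_rot":[0,0,0],"fingers":0.95}
    - {"xyz":[0,-3.1,0.95],"delta_rot":[0,0,0],"fingers":0.95}

```text
clock: 9.57
tcp_pos: [0.5842, -0.0567, 0.2907]
orientation: [-2.419, -2.002, 0.024]
contact_force: [0.4, -1.2, 2.1]
grip_width: 0.0125
```

```bash
python3 -c "
from h import *
arc(56)"
```

```text
where [  2.6  -0.4 290.7] theta 67.8 rad 231.8
65.5 [ 0.04 -0.89  0.37] [-0.6  0.6 -0.5]
63.1 [ 0.04 -1.75  0.79] [-0.6  0.6 -0.5]
60.7 [ 0.03 -2.59  1.25] [-0.6  0.6 -0.5]
58.4 [ 0.03 -3.41  1.75] [-0.6  0.6 -0.5]
56.0 [ 0.03 -4.21  2.28] [-0.6  0.6 -0.5]
```

Small forces and the radius holds. Continuing.

Request:
jog_arm:
  rows:
    - {"xyz":[0,-0.89,0.37],"delta_rot":[0,0,0],"fingers":0.95}
    - {"xyz":[0,-1.75,0.79],"delta_rot":[0,0,0],"fingers":0.95}
    - {"xyz":[0,-2.6,1.25],"delta_rot":[0,0,0],"fingers":0.95}
    - {"xyz":[0,-3.4,1.75],"delta_rot":[0,0,0],"fingers":0.95}
    - {"xyz":[0,-4.2,2.3],"delta_rot":[0,0,0],"fingers":0.95}

```text
clock: 9.98
tcp_pos: [0.5419, -0.049, 0.2684]
orientation: [-2.42, -2.002, 0.024]
contact_force: [1.3, -1.4, -0.8]
grip_width: 0.0123
```

```bash
python3 -c "
from h import *
arc(44)"
```

```text
where [-40.4  -0.4 268.4] theta 55.9 rad 232.5
53.5 [ 0.04 -0.75  0.6 ] [-0.6  0.7 -0.5]
51.1 [ 0.04 -1.51  1.2 ] [-0.6  0.7 -0.5]
48.7 [ 0.04 -2.24  1.82] [-0.6  0.7 -0.5]
46.4 [ 0.04 -2.94  2.48] [-0.6  0.7 -0.5]
44.0 [ 0.04 -3.62  3.16] [-0.6  0.7 -0.5]
```

Request:
jog_arm:
  rows:
    - {"xyz":[0,-0.77,0.58],"delta_rot":[0,0,0],"fingers":0.95}
    - {"xyz":[0,-1.52,1.2],"delta_rot":[0,0,0],"fingers":0.95}
    - {"xyz":[0,-2.25,1.83],"delta_rot":[0,0,0],"fingers":0.95}
    - {"xyz":[0,-2.95,2.48],"delta_rot":[0,0,0],"fingers":0.95}
    - {"xyz":[0,-3.6,3.16],"delta_rot":[0,0,0],"fingers":0.95}

```text
clock: 10.4
tcp_pos: [0.5049, -0.0422, 0.2368]
orientation: [-2.42, -2.002, 0.025]
contact_force: [0.4, 0.2, 0.4]
grip_width: 0.0125
```

```bash
python3 -c "
from h import *
arc(32)"
```

```text
where [-78.   -0.3 236.8] theta 43.7 rad 232.5
41.4 [ 0.03 -0.6   0.74] [-0.6  0.7 -0.5]
39.0 [ 0.04 -1.21  1.47] [-0.6  0.7 -0.5]
36.7 [ 0.04 -1.78  2.23] [-0.6  0.7 -0.5]
34.3 [ 0.04 -2.32  3.01] [-0.6  0.7 -0.5]
32.0 [ 0.05 -2.84  3.81] [-0.6  0.7 -0.5]
```

Request:
jog_arm:
  rows:
    - {"xyz":[0,-0.62,0.72],"delta_rot":[0,0,0],"fingers":0.95}
    - {"xyz":[0,-1.21,1.47],"delta_rot":[0,0,0],"fingers":0.95}
    - {"xyz":[0,-1.78,2.23],"delta_rot":[0,0,0],"fingers":0.95}
    - {"xyz":[0,-2.32,3.0],"delta_rot":[0,0,0],"fingers":0.95}
    - {"xyz":[0,-2.84,3.8],"delta_rot":[0,0,0],"fingers":0.95}

```text
clock: 10.82
tcp_pos: [0.4765, -0.037, 0.1983]
orientation: [-2.42, -2.002, 0.024]
contact_force: [3.8, 0.6, -1.2]
grip_width: 0.0124
```

```bash
python3 -c "
from h import *
arc(20)"
```

```text
where [-106.9   -0.3  198.3] theta 31.9 rad 231.8
29.5 [ 0.03 -0.5   0.82] [-0.6  0.6 -0.5]
27.1 [ 0.04 -0.95  1.67] [-0.6  0.6 -0.5]
24.7 [ 0.04 -1.36  2.54] [-0.6  0.6 -0.5]
22.4 [ 0.05 -1.73  3.42] [-0.6  0.6 -0.5]
20.0 [ 0.06 -2.07  4.32] [-0.6  0.6 -0.5]
```

Request:
jog_arm:
  rows:
    - {"xyz":[0,-0.48,0.82],"delta_rot":[0,0,0],"fingers":0.95}
    - {"xyz":[0,-0.93,1.67],"delta_rot":[0,0,0],"fingers":0.95}
    - {"xyz":[0,-1.35,2.54],"delta_rot":[0,0,0],"fingers":0.95}
    - {"xyz":[0,-1.72,3.42],"delta_rot":[0,0,0],"fingers":0.95}
    - {"xyz":[0,-2.06,4.32],"delta_rot":[0,0,0],"fingers":0.95}

```text
clock: 11.23
tcp_pos: [0.4555, -0.0332, 0.1545]
orientation: [-2.419, -2.003, 0.023]
contact_force: [3.7, 1.2, -0.4]
grip_width: 0.0125
```

```bash
python3 -c "
from h import *
arc(10)"
```

```text
where [-128.2   -0.2  154.5] theta 19.8 rad 231.9
17.8 [ 0.03 -0.26  0.75] [-0.6  0.6 -0.5]
15.9 [ 0.04 -0.48  1.51] [-0.6  0.6 -0.5]
13.9 [ 0.04 -0.67  2.28] [-0.6  0.6 -0.5]
12.0 [ 0.05 -0.84  3.05] [-0.6  0.6 -0.5]
10.0 [ 0.06 -0.99  3.83] [-0.6  0.6 -0.5]
```

Request:
jog_arm:
  rows:
    - {"xyz":[0,-0.25,0.75],"delta_rot":[0,0,0],"fingers":0.95}
    - {"xyz":[0,-0.47,1.51],"delta_rot":[0,0,0],"fingers":0.95}
    - {"xyz":[0,-0.66,2.28],"delta_rot":[0,0,0],"fingers":0.95}
    - {"xyz":[0,-0.83,3.05],"delta_rot":[0,0,0],"fingers":0.95}
    - {"xyz":[0,-0.98,3.83],"delta_rot":[0,0,0],"fingers":0.95}

```text
clock: 11.65
tcp_pos: [0.4454, -0.0314, 0.1157]
orientation: [-2.419, -2.003, 0.022]
contact_force: [4.4, 0.6, -1.3]
grip_width: 0.0124
```

```bash
python3 -c "
from h import *
arc(2)"
```

```text
where [-138.5   -0.2  115.7] theta 9.8 rad 231.9
8.3 [ 0.03 -0.11  0.63] [-0.6  0.6 -0.5]
6.7 [ 0.04 -0.18  1.26] [-0.6  0.6 -0.5]
5.1 [ 0.04 -0.24  1.89] [-0.6  0.6 -0.5]
3.6 [ 0.05 -0.28  2.52] [-0.6  0.6 -0.5]
2.0 [ 0.05 -0.31  3.16] [-0.6  0.6 -0.5]
```

Request:
jog_arm:
  rows:
    - {"xyz":[0,-0.1,0.6],"delta_rot":[0,0,0],"fingers":0.95}
    - {"xyz":[0,-0.18,1.25],"delta_rot":[0,0,0],"fingers":0.95}
    - {"xyz":[0,-0.24,1.9],"delta_rot":[0,0,0],"fingers":0.95}
    - {"xyz":[0,-0.28,2.5],"delta_rot":[0,0,0],"fingers":0.95}
    - {"xyz":[0,-0.3,3.0],"delta_rot":[0,0,0],"fingers":0.95}

```text
clock: 12.07
tcp_pos: [0.4426, -0.0309, 0.0852]
orientation: [-2.419, -2.003, 0.021]
contact_force: [4.1, 2.2, 0.4]
grip_width: 0.0126
```

Request:
jog_arm:
  rows:
    - {"xyz":[0,0,0.25],"delta_rot":[0,0,0],"fingers":0.95}
    - {"xyz":[0,0,0.5],"delta_rot":[0,0,0],"fingers":0.95}
    - {"xyz":[0,0,0.75],"delta_rot":[0,0,0],"fingers":0.95}
    - {"xyz":[0,0,1.0],"delta_rot":[0,0,0],"fingers":0.95}
    - {"xyz":[0,0,1.1],"delta_rot":[0,0,0],"fingers":0.95}

```text
clock: 12.48
tcp_pos: [0.4426, -0.0309, 0.0777]
orientation: [2.418, 2.002, -0.026]
contact_force: [-17.9, 2.1, 70.3]
grip_width: 0.0124
```

```bash
python3 -c "
from h import *
arc(0)"
```

```text
where [-141.3   -0.3   77.7] theta 0.4 rad 231.3
0.3 [ 0.03 -0.07  0.03] [-0.5  0.8 -0.5]
0.2 [ 0.03 -0.07  0.07] [-0.5  0.8 -0.5]
0.2 [ 0.03 -0.07  0.1 ] [-0.5  0.8 -0.5]
0.1 [ 0.03 -0.07  0.13] [-0.5  0.8 -0.5]
0.0 [ 0.03 -0.07  0.17] [-0.5  0.8 -0.5]
```

The lid is at its stop (70 N upward). I'll relax, open and retreat up.

Request:
jog_arm:
  rows:
    - {"xyz":[0,0,0],"delta_rot":[0,0,0],"fingers":0.95}
    - {"xyz":[0,0,0],"delta_rot":[0,0,0],"fingers":0.7}
    - {"xyz":[0,0,0],"delta_rot":[0,0,0],"fingers":0.5}
    - {"xyz":[0,0,0],"delta_rot":[0,0,0],"fingers":0.45}
    - {"xyz":[0,0,0],"delta_rot":[0,0,0],"fingers":0.45}

```text
clock: 12.9
tcp_pos: [0.4415, -0.0314, 0.077]
orientation: [2.42, 2.002, -0.029]
contact_force: [0.2, -0.3, -1.4]
grip_width: 0.0468
```

Request:
jog_arm:
  rows:
    - {"xyz":[0,0,-3],"delta_rot":[0,0,0],"fingers":0.45}
    - {"xyz":[0,0,-6],"delta_rot":[0,0,0],"fingers":0.45}
    - {"xyz":[0,0,-9],"delta_rot":[0,0,0],"fingers":0.45}
    - {"xyz":[0,0,-12],"delta_rot":[0,0,0],"fingers":0.45}
    - {"xyz":[0,0,-13],"delta_rot":[0,0,0],"fingers":0.45}

```text
clock: 13.32
tcp_pos: [0.4448, -0.0297, 0.2103]
orientation: [2.418, 2.0, -0.024]
contact_force: [0.7, 0.9, -0.1]
grip_width: 0.0469
```

```bash
python3 -c "
from look import *
look('h',{'side':(190,130,150,140)})
print(delta([-.07,-.175,.25]),where())"
```

```text
(array([ 0.4817, -0.2155,  0.25  ]), array([-17.6 ,   7.05,  -3.74]), array([-0.3,  0.8, -0.6])) [-138.90061499    1.18768519  210.43882222]
```

View pics/c_h.png

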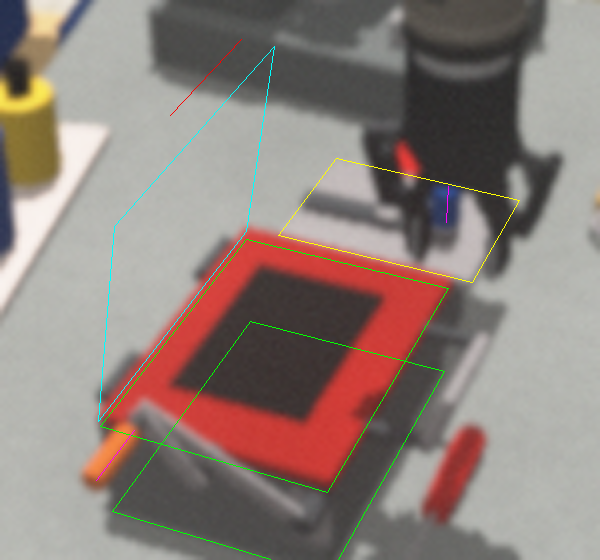

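The lid lies flat and red over the case, and the stay is folded (stud at about (217,243)). The knob sits at pixel (301,180). I'll go above the knob.

Request:
jog_arm:
  rows:
    - {"xyz":[-3.9,1.5,-0.3],"delta_rot":[0,0,0],"fingers":0.45}
    - {"xyz":[-7.8,3.1,-0.5],"delta_rot":[0,0,0],"fingers":0.45}
    - {"xyz":[-11.7,4.7,-0.5],"delta_rot":[0,0,0],"fingers":0.45}
    - {"xyz":[-15.5,6.2,-0.5],"delta_rot":[0,0,0],"fingers":0.45}
    - {"xyz":[-17.7,7.1,-0.5],"delta_rot":[0,0.8,-0.6],"fingers":0.45}

```text
clock: 13.78
tcp_pos: [0.4808, -0.2215, 0.2159]
orientation: [-2.41, -2.007, 0.01]
contact_force: [0.3, 0.3, -0.1]
grip_width: 0.0467
```

Request:
jog_arm:
  rows:
    - {"xyz":[0,0,0],"delta_rot":[0,0,0],"fingers":0.45}
    - {"xyz":[0,0,0],"delta_rot":[0,0,0],"fingers":0.45}
    - {"xyz":[0,0,0],"delta_rot":[0,0,0],"fingers":0.45}
    - {"xyz":[0,0,0],"delta_rot":[0,0,0],"fingers":0.45}
    - {"xyz":[0,0,0],"delta_rot":[0,0,0],"fingers":0.45}

```text
clock: 14.2
tcp_pos: [0.4808, -0.2195, 0.2156]
orientation: [-2.407, -2.01, 0.01]
contact_force: [0.7, -0.3, -0.6]
grip_width: 0.0468
```

```bash
python3 -c "
from look import *
look('i',{'side':(240,120,120,110),'top':(300,180,100,110)})
print(delta([-.07,-.1755,.118]),where())"
```

```text
(array([ 0.4816, -0.216 ,  0.118 ]), array([0.42, 0.07, 9.79]), array([-0.5,  0.1, -0.1])) [ -69.93991364 -179.59686935  215.94528713]
```

View pics/c_i.png

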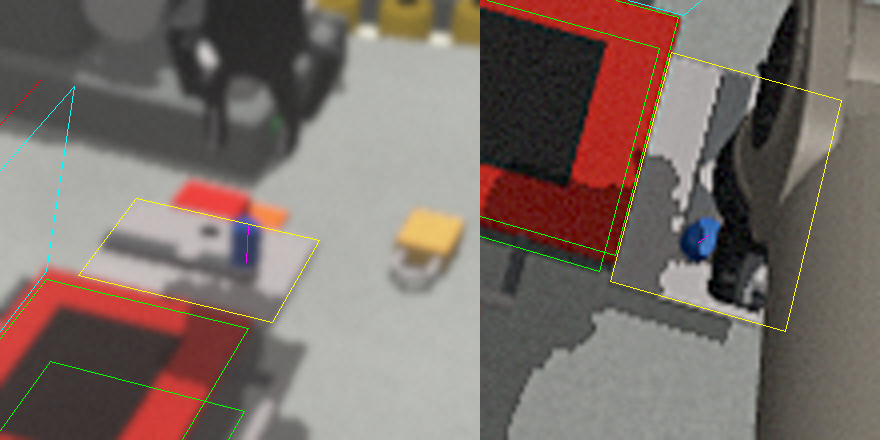

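The side view shows the knob at about (301,180) and the open fingers above it. In the top view the knob is at (355,239), matching the model. Descend.

Request:
jog_arm:
  rows:
    - {"xyz":[0.2,0.1,2],"delta_rot":[0,0,0],"fingers":0.45}
    - {"xyz":[0.4,0.1,5],"delta_rot":[0,0,0],"fingers":0.45}
    - {"xyz":[0.4,0.1,8],"delta_rot":[0,0,0],"fingers":0.45}
    - {"xyz":[0.4,0.1,9.5],"delta_rot":[0,0,0],"fingers":0.45}
    - {"xyz":[0.4,0.1,9.7],"delta_rot":[0,0,0],"fingers":0.45}

```text
clock: 14.72
tcp_pos: [0.4797, -0.2149, 0.1161]
orientation: [-2.403, -2.008, 0.014]
contact_force: [-0.2, 0.4, 0.4]
grip_width: 0.0472
```

```bash
python3 -c "
from look import *
look('j',{'side':(240,120,120,110)})
print(delta([-.07,-.1755,.118]),where())"
```

```text
(array([ 0.4816, -0.216 ,  0.118 ]), array([-0.06,  0.1 , -0.05]), array([-0.6,  0. ,  0. ])) [ -71.00407339 -174.9404309   117.48231621]
```

View pics/c_j.png

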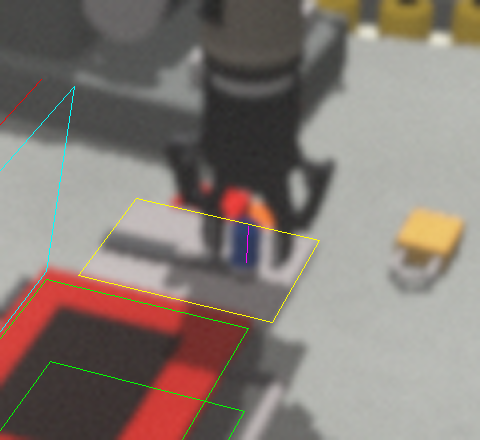

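The knob stands between the two fingers. Close.

Request:
jog_arm:
  rows:
    - {"xyz":[0,0.1,0],"delta_rot":[0,0,0],"fingers":0.65}
    - {"xyz":[0,0.1,0],"delta_rot":[0,0,0],"fingers":0.8}
    - {"xyz":[0,0.1,0],"delta_rot":[0,0,0],"fingers":0.8}
    - {"xyz":[0,0.1,0],"delta_rot":[0,0,0],"fingers":0.8}
    - {"xyz":[0,0.1,0],"delta_rot":[0,0,0],"fingers":0.8}
  grip_force: 50

```text
clock: 15.18
tcp_pos: [0.4823, -0.2153, 0.1189]
orientation: [-2.405, -2.01, 0.011]
contact_force: [-3.2, 2.5, 6.1]
grip_width: 0.0246
```

```bash
python3 -c "
from look import *
print(where())"
```

```text
[ -69.42589946 -174.69684538  118.85125607]
```

Request:
jog_arm:
  rows:
    - {"xyz":[0,0,-0.3],"delta_rot":[0,0,0],"fingers":0.8}
    - {"xyz":[0,0,-0.6],"delta_rot":[0,0,0],"fingers":0.8}
    - {"xyz":[0,0,-0.9],"delta_rot":[0,0,0],"fingers":0.8}
    - {"xyz":[0,0,-1.3],"delta_rot":[0,0,0],"fingers":0.8}
    - {"xyz":[0,0,-1.3],"delta_rot":[0,0,0],"fingers":0.8}

```text
clock: 15.6
tcp_pos: [0.4823, -0.2153, 0.1322]
orientation: [-2.405, -2.01, 0.011]
contact_force: [-1.0, 0.6, -7.2]
grip_width: 0.0243
```

```bash
python3 -c "
from look import *
look('k',{'side':(240,120,120,110)})
print(where())"
```

```text
[ -69.4722852  -174.64172436  131.88911721]
```

View pics/c_k.png

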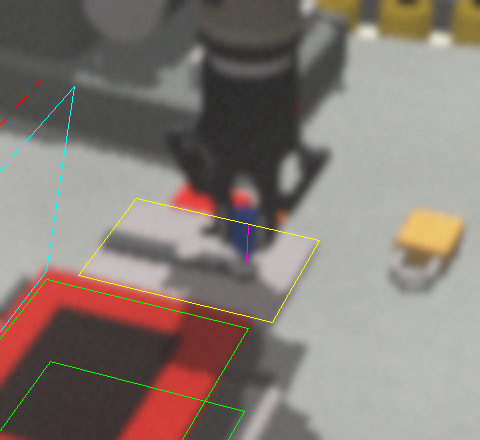

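```bash
python3 -c "
from look import *
from bench import r
print(r.get_obs()['joints'].round(2))
x0,y0=-69.5,-174.7
px,py=-19.7,-175
for k in range(0,93,6):
    a=np.radians(k); x=px-50*np.cos(a); y=py-50*np.sin(a); print(k,'tool x,y cm',round((y-y0)/10,2),round((x-x0)/10,2))
"
```

```text
[ 0.69  0.41 -0.48  1.96  0.25  0.84 -0.11]
0 tool x,y cm -0.03 -0.02
6 tool x,y cm -0.55 0.01
12 tool x,y cm -1.07 0.09
18 tool x,y cm -1.58 0.22
24 tool x,y cm -2.06 0.41
30 tool x,y cm -2.53 0.65
36 tool x,y cm -2.97 0.93
42 tool x,y cm -3.38 1.26
48 tool x,y cm -3.75 1.63
54 tool x,y cm -4.08 2.04
60 tool x,y cm -4.36 2.48
66 tool x,y cm -4.6 2.95
72 tool x,y cm -4.79 3.43
78 tool x,y cm -4.92 3.94
84 tool x,y cm -5.0 4.46
90 tool x,y cm -5.03 4.98
```

Request:
jog_arm:
  rows:
    - {"xyz":[-0.52,0.03,0],"delta_rot":[0,0,-6],"fingers":0.8}
    - {"xyz":[-1.04,0.11,0],"delta_rot":[0,0,-12],"fingers":0.8}
    - {"xyz":[-1.54,0.24,0],"delta_rot":[0,0,-18],"fingers":0.8}
    - {"xyz":[-2.03,0.43,0],"delta_rot":[0,0,-24],"fingers":0.8}
    - {"xyz":[-2.5,0.67,0],"delta_rot":[0,0,-30],"fingers":0.8}

```text
clock: 16.07
tcp_pos: [0.4838, -0.2412, 0.1314]
orientation: [-1.795, -2.566, 0.008]
contact_force: [-0.5, 1.7, -7.6]
grip_width: 0.0249
```

```bash
cat >> h.py <<'E'
def hasp(steps,piv=(-19.7,-175.),z=None):
    from bench import r
    w=where(); v=w[:2]-piv; ph=np.degrees(np.arctan2(-v[1],-v[0])); o=r.get_obs(); Rc=R.from_rotvec(o['orientation'])
    yx=Rc.as_matrix()[:,1]; print('w',w.round(1),'phi',ph.round(1),'rad',np.hypot(*v).round(1),'toolrot',np.degrees(np.arctan2(yx[1],yx[0])-POSE[2]).round(1))
    for s in steps:
        a=np.radians(s); T=np.r_[piv[0]-50*np.cos(a),piv[1]-50*np.sin(a),z or w[2]]/1000
        _,d,rv=delta(T,POSE[2]+a); print(s,d,rv)
E
python3 -c "
from look import *
hasp([36,42,48,54,60])"
```

```text
w [ -63.3 -199.9  131.4] phi 29.7 rad 50.2 toolrot 30.3
36 [-0.55  0.05 -0.  ] [-0.6 -0.3 -5.7]
42 [-1.06  0.13 -0.01] [ -0.5  -0.3 -11.7]
48 [-1.57  0.26 -0.01] [ -0.5  -0.4 -17.7]
54 [-2.06  0.44 -0.01] [ -0.5  -0.4 -23.7]
60 [-2.53  0.68 -0.02] [ -0.5  -0.4 -29.7]
```

Request:
jog_arm:
  rows:
    - {"xyz":[-0.54,0.04,-0.05],"delta_rot":[0,0,-6],"fingers":0.8}
    - {"xyz":[-1.06,0.12,-0.05],"delta_rot":[0,0,-12],"fingers":0.8}
    - {"xyz":[-1.56,0.25,-0.05],"delta_rot":[0,0,-18],"fingers":0.8}
    - {"xyz":[-2.05,0.44,-0.05],"delta_rot":[0,0,-24],"fingers":0.8}
    - {"xyz":[-2.52,0.68,-0.05],"delta_rot":[0,0,-30],"fingers":0.8}

```text
clock: 16.48
tcp_pos: [0.4982, -0.2631, 0.1311]
orientation: [-1.063, -2.943, 0.004]
contact_force: [-0.1, 0.8, -6.9]
grip_width: 0.0248
```

```bash
python3 -c "
from look import *
hasp([66,72,78,84,88])"
```

```text
w [ -45.3 -218.8  131.1] phi 59.7 rad 50.8 toolrot 60.6
66 [-0.55  0.1  -0.01] [-0.4 -0.6 -5.4]
72 [-1.07  0.17 -0.01] [ -0.3  -0.6 -11.4]
78 [-1.57  0.3  -0.02] [ -0.3  -0.7 -17.4]
84 [-2.06  0.49 -0.03] [ -0.3  -0.7 -23.4]
88 [-2.38  0.64 -0.03] [ -0.2  -0.7 -27.4]
```

Request:
jog_arm:
  rows:
    - {"xyz":[-0.53,0.06,-0.03],"delta_rot":[0,0,-6],"fingers":0.8}
    - {"xyz":[-1.06,0.14,-0.03],"delta_rot":[0,0,-12],"fingers":0.8}
    - {"xyz":[-1.56,0.28,-0.03],"delta_rot":[0,0,-18],"fingers":0.8}
    - {"xyz":[-2.06,0.48,-0.03],"delta_rot":[0,0,-24],"fingers":0.8}
    - {"xyz":[-2.5,0.7,-0.03],"delta_rot":[0,0,-29],"fingers":0.8}

```text
clock: 16.9
tcp_pos: [0.521, -0.2744, 0.1302]
orientation: [-0.285, -3.114, -0.0]
contact_force: [-2.8, 0.7, -6.6]
grip_width: 0.0245
```

```bash
python3 -c "
from look import *
hasp([88,89,90,91,92])"
```

```text
w [ -20.8 -226.   130.2] phi 88.7 rad 51.0 toolrot 89.8
88 [0.06 0.1  0.  ] [-0.1 -0.8  1.8]
89 [-0.03  0.1  -0.  ] [-0.1 -0.8  0.8]
90 [-0.11  0.1  -0.  ] [-0.1 -0.8 -0.2]
91 [-0.2  0.1 -0. ] [-0.1 -0.8 -1.2]
92 [-0.29  0.1  -0.  ] [-0.  -0.8 -2.2]
```

Request:
jog_arm:
  rows:
    - {"xyz":[-0.1,0,0],"delta_rot":[0,0,0],"fingers":0.8}
    - {"xyz":[-0.2,0,0],"delta_rot":[0,0,0],"fingers":0.8}
    - {"xyz":[-0.25,0,0],"delta_rot":[0,0,0],"fingers":0.8}
    - {"xyz":[-0.25,0,0],"delta_rot":[0,0,0],"fingers":0.8}
    - {"xyz":[-0.25,0,0],"delta_rot":[0,0,0],"fingers":0.8}

```text
clock: 17.32
tcp_pos: [0.5211, -0.2745, 0.1291]
orientation: [-0.289, -3.109, -0.001]
contact_force: [-5.7, 2.5, -6.3]
grip_width: 0.0247
```

```bash
python3 -c "
from look import *
hasp([90,91])"
```

```text
w [ -20.7 -226.   129.1] phi 88.9 rad 51.0 toolrot 89.6
90 [-0.1  0.1 -0. ] [-0.1 -1.1 -0.4]
91 [-0.19  0.1  -0.  ] [-0.1 -1.1 -1.4]
```

The hasp is at its stop: position unchanged, with about 6 N reaction. I'll lower the pin.

Request:
jog_arm:
  rows:
    - {"xyz":[-0.1,0,0.3],"delta_rot":[0,0,0],"fingers":0.8}
    - {"xyz":[-0.1,0,0.6],"delta_rot":[0,0,0],"fingers":0.8}
    - {"xyz":[-0.1,0,0.9],"delta_rot":[0,0,0],"fingers":0.8}
    - {"xyz":[-0.1,0,1.05],"delta_rot":[0,0,0],"fingers":0.8}
    - {"xyz":[-0.1,0,1.05],"delta_rot":[0,0,0],"fingers":0.8}

```text
clock: 17.73
tcp_pos: [0.5211, -0.2745, 0.119]
orientation: [-0.29, -3.107, 0.0]
contact_force: [-7.0, 2.2, 2.4]
grip_width: 0.0247
```

```bash
python3 -c "
from look import *
hasp([90,91])"
```

```text
w [ -20.7 -226.   119. ] phi 88.9 rad 51.0 toolrot 89.6
90 [-0.1  0.1 -0. ] [-0.1 -1.2 -0.4]
91 [-0.18  0.1  -0.  ] [-0.1 -1.2 -1.4]
```

Request:
jog_arm:
  rows:
    - {"xyz":[0,0,0],"delta_rot":[0,0,0],"fingers":0.6}
    - {"xyz":[0,0,0],"delta_rot":[0,0,0],"fingers":0.5}
    - {"xyz":[0,0,0],"delta_rot":[0,0,0],"fingers":0.5}
    - {"xyz":[0,0,-0.5],"delta_rot":[0,0,0],"fingers":0.5}
    - {"xyz":[0,0,-3],"delta_rot":[0,0,0],"fingers":0.5}

```text
clock: 18.15
tcp_pos: [0.5199, -0.2743, 0.1466]
orientation: [-0.291, -3.102, -0.003]
contact_force: [-0.2, -0.3, -0.1]
grip_width: 0.0429
```

Request:
jog_arm:
  rows:
    - {"xyz":[0,0,-4],"delta_rot":[0,0,0],"fingers":0.5}
    - {"xyz":[0,0,-8],"delta_rot":[0,0,0],"fingers":0.5}
    - {"xyz":[0,0,-12],"delta_rot":[0,0,0],"fingers":0.5}
    - {"xyz":[0,0,-16],"delta_rot":[0,0,0],"fingers":0.5}
    - {"xyz":[0,0,-18],"delta_rot":[0,0,0],"fingers":0.5}

```text
clock: 18.57
tcp_pos: [0.5268, -0.275, 0.3328]
orientation: [-0.291, -3.11, 0.001]
contact_force: [1.6, 1.1, 0.2]
grip_width: 0.0426
```

```bash
python3 -c "
from look import *
print(where())
hh=np.array([-.02,-.225,.133]);print(proj('side',c2w(POSE,hh)),proj('top',c2w(POSE,hh)))
look('l',{'side':(190,130,150,140)})
print(imaging.tip_of('side','pin_knob'))"
```

```text
[ -14.98425094 -225.4887294   332.75907196]
[[292.45661508 169.74063634]] [[377.4803987  226.85952857]]
[{'position': [290.6, 164.5], 'conf': 0.62}]
```

View pics/c_l.png

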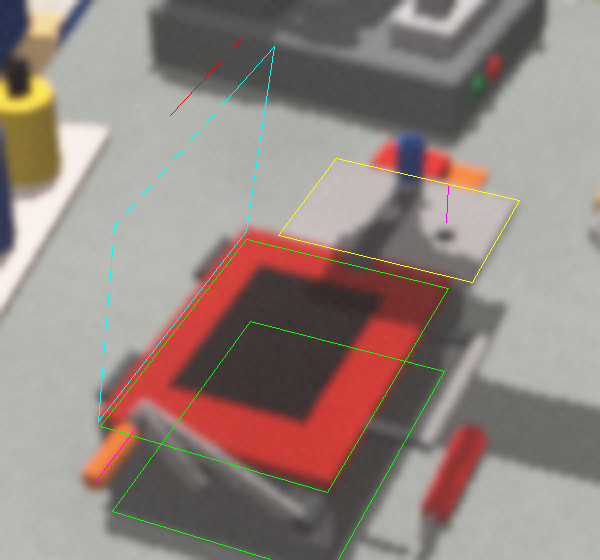

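The knob sits at pixel (292.5,169.5), where the model puts it for locked and pin down (292.5,169.7). The hasp lies across the lid's right edge. Quick check of the bystanders, then hand in.

```bash
python3 -c "
from look import *
from bench import r
for q in('oil','mug','padlock','screwdriver','blister'):
    print(q,[[round(x) for x in d['position']] for d in imaging.find_in('side',q)[:1]])
a=cv2.imread('pics/side0.png').astype(int); b=imaging.grab_frame('side').astype(int)
d=np.abs(a-b).max(2)
for n,(u,v) in dict(oil=(212,357),mug=(281,390),padlock=(347,181),screwdriver=(303,250)).items(): print(n,np.median(d[v-12:v+13,u-12:u+13]))
o=r.get_obs(); print(o['contact_force'],o['qvel'].round(3),o['clock'])
print(r.hand_in())"
```

```text
oil [[214, 354]]
mug [[280, 392]]
padlock [[348, 180]]
screwdriver [[300, 251]]
blister [[301, 166]]
oil 2.0
mug 2.0
padlock 2.0
screwdriver 6.0
[0.03921236 0.12037287 0.58495028] [-0.001  0.002 -0.003 -0.004 -0.002  0.002  0.002] 18.9667
the job is handed in; nothing more can be done
None
```

The case is locked up and the job is handed in, at 19.0 s on the clock out of the 58 s allowed. No verdict is reported back, so what follows rests on my own checks.

- **Stay:** I gripped the stud and lifted it about 39 mm along its arc. The picture showed the knee above the line, and it stayed there when released with the lid at about 76°.
- **Lid:** I gripped the handle bar and lowered it on its arc at about 0.5 rad/s. It met its stop with about 70 N upward on the wrist, below the 120 N limit. The picture shows it lying flat with the stay folded.
- **Hasp:** I pulled the pin up about 13 mm with a 7 N spring reaction, then swung the hasp 90° until it stopped against about 6 N. I lowered the pin until it bottomed.

**Last checks:**
- The tool height on lowering was 119.0 mm, against 118.9 mm with the pin in the first hole.
- The knob appears at pixel (292.5, 169.5), against a predicted (292.5, 169.7).
- The external force on the tool is about zero.
- The oil, mug, padlock and screwdriver look unmoved in the side view.

**Not checked or in disagreement:**
- I did not compare the blister's position with the start. The brush and blank_box are under the shut lid and can't be seen.
- The network's knob row (164.5) disagreed with the picture by 5 pixels; I went by the picture.
- The gripper read objects about 1.5 mm narrow throughout.

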